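# Zero the spring-pull gauge, draw its rod to the length mark and hold

## Robot

A 6-joint arm with a two-finger parallel gripper is mounted at the origin on the work surface. World frame = base frame: x ahead of the robot, y to its left, z up, the work surface at z = 0. Lengths are in mm, angles in rad, forces in N, time in s.
With the tool pointing down it reaches from about 275 to 1000 mm from the base axis. Payload 8.4 kg.
Tool frame: the origin (TCP) lies on the mounting face of the last link; the fingertips stand 173 mm ahead of it and the grasp point (between the pads) lies 155 mm ahead of it; z points along the fingers, y is the direction in which the jaws open and shut (so a half turn about z gives the same grasp; the last joint's range is limited). The gripper opens to 85 mm and grips with 20 to 120 N. Pads are 22 mm wide; open, the fingers measure 114 mm over their backs; the gripper's body (76 mm by 85 mm) begins 54 mm behind the grasp point. The pads swing forward as they close: fully open they stand 13 mm farther back than shut.
Start: joints at [-1.201, 0.353, 1.633, -0, 1.155, -0.002], TCP at [227.057, -582.301, 404.681] pointing down, gripper open.
Joint ranges: [-2.63, 2.63], [-0.92, 2.1], [0.06, 2.66], [-1.3, 4.44], [0, 2.69], [-3.02, 3.02]. Speed limits (rad/s): [2.22, 2.22, 2.79, 3.14, 3.14, 3.14].

## Interface

Orientations are given as [roll, pitch, yaw] about the fixed x, y, z axes, in that order (R = Rz(yaw) Ry(pitch) Rx(roll)).
In Python, from rig import r, grab_frame, spotter gives the robot as it stands.
- The arm moves only by the tool apply_moves, never from a script. Its argument "motion" is text: rows parted by semicolons, each of 5 numbers parted by spaces: the opening, from -1 (shut) to 1 (fully open), then the shift along the tool's x, y, z as a fraction of full scale, then the turn about the tool's z as a fraction of full scale. In form: hand x y z twist; .... A call has 1 to 20 rows; each row is the pose to reach, as a shift and turn from the pose commanded when the call began, along the tool's axes at that moment, turning the shorter way round; what a row does not reach only later rows make up. Full scale, the value 1, is 1 m for a shift and pi rad for a turn. A row lasts 1/12 s, in which the tool goes at most 41.7 mm and 7.16 degrees, less where a joint would pass 70% of its speed; a pose out of reach is approached as far as the arm can. A call with a number of a shift or a turn outside -1 to 1 is refused whole. A call with a gripper value outside its range is refused whole. The fingers move at their own pace and stop on an object; "squeeze" is the grip in N (left out, the last holds). Time passes only in rows, so rows that repeat a pose let the fingers close. It gives the time, the measured TCP pose, the force and the opening at its end, in the units of the state.
- r.sense(): the state, without advancing time (a new reading comes with each control period).
- grab_frame(name): name is "scene" or "top"; returns a dict with "img" (480x640x3 uint8, red, green, blue), "fx", "fy", "cx", "cy" (pixels), "R" (3x3) and "t" (3): a world point X has camera coordinates R X + t. Camera axes: x right, y down, z forward; pixel columns grow to the right and rows downward; lengths in mm; the calibration is good to about 2 mm. A picture is of the moment at which its call begins. There is no depth.
- r.sign_off(): hands the job in, once; it reports no verdict.
Trained networks look in the newest picture that a camera, given by its name, has taken for a name from the list of things; names that differ only in an ending like _2 or _b are one class to them, and where a whole thing is asked for, a point or a joint stands for the part that bears it (a point fixed in the world has none). Each returns a list of dicts, best first, with "conf" (0 to 1); they miss things now and then, are a little off and sometimes report something else, mostly with a low value. They report only what shows in the picture. A call takes as long as a camera call.
- spotter.boxes_of(query, camera): "point" ([x, y, z] in mm, in world coordinates, good to about 4 mm: the middle of the surface that is visible of it).
- spotter.place_of(query, camera): "point" ([x, y, z] in mm, in world coordinates, good to about 4 mm: a listed point, or the origin of a listed thing).
The state is a dict: "clock": time; "qpos": joint angles; "qvel": joint speeds; "joint_efforts": joint torques, N m; "eef_pos": TCP position; "tcp_rot": TCP orientation; "contact_force": force on the tool from outside, world axes, zero at the start; "wrist_torque": the same for the moment, N m; "opening": opening from 0.0 (shut) to 1.0 (fully open).
Only numpy, scipy, OpenCV 4.12 (cv2) and the standard library are available. Lean on these libraries where they do the work, as an engineer would, in place of code of your own. Each camera call takes 0.05 s, during which the arm holds its last target.

## Task

Zero the pull gauge on the upholstery bench: twist the bar knob on its housing clockwise (seen from above) all the way to its stop, which wipes the brass tell-tale home, then let go so that the knob springs back while the pull rod is still fully in. Then take the upright paddle of the sprung telescoping rod and draw it out until the middle of the paddle is level with the length mark (the slim upright pin on the side rail), without running the rod, and with it the tell-tale, past the mark; finish while still gripping the paddle and holding the rod there against its spring. Leave the length mark's setting and the other things on the bench alone.

Things in the scene. Friction and masses are not known exactly. Their poses are not given: they have to be found in the camera images.
- gauge: pull gauge screwed to the bench: aluminium base plate 140 x 340 x 10 mm with a grey housing (100 x 120 mm, top 55 mm above the bench) on its -y half, from y = -140 to -20 mm. Origin on the bench, under the rod's line; z up, y the way the rod is drawn out, x towards the side with tell-tale and index rail. Position and yaw vary; gauge offsets are in this frame.
- knob_grip (a point): grip point of the black knob, on its vertical axis, 97 mm above the bench, at gauge offset x -13, y -80 mm. The grip is an upright bar 44 mm long, 12 mm thick, 38 mm high (74 to 112 mm above the bench) over a disc 44 mm across. The point's x axis lies along the bar and turns with it; at rest that is the gauge's x.
- knob (a joint): knob angle in rad: 0 at rest, grows clockwise seen from above to the fixed stop at 1.30. A spring returns it (0.05 N m at rest, 0.18 N m at the stop). Over its turn a crank in the housing pushes the tell-tale back home (within 5 mm of 0).
- pull_grip (a point): grip point of the rod's black upright paddle, on its middle plane, 92 mm above the bench, 18 mm under its top. The paddle is 14 mm thick along gauge y, 30 mm wide along gauge x, 22 to 110 mm above the bench; rod in: gauge offset x 0, y 55 mm. A steel tab at its foot (up to 42 mm high) reaches 37 mm to +x and pushes the tell-tale along.
- pull (a joint): how far the telescoping rod is drawn out, m: 0 fully in, end stop at 0.070, along the gauge's +y. The spring pulls it back with about 4 N at 0 and 10 N at 0.040.
- telltale_tip (a point): top of the brass tell-tale, an upright tongue 12 x 8 mm, 52 mm above the bench, in a lane at gauge offset x = 30 mm; it stays where it is pushed. Pushed by the rod it stands level (same gauge y) with the middle of the paddle.
- telltale (a joint): tell-tale travel along the gauge's +y, m: 0 home (level with the paddle when the rod is in), up to 0.065. It starts far out, beyond the mark, from the last pull.
- mark_tip (a point): tip of the length mark: a steel upright pin 4 mm thick, top 52 mm above the bench, on a small block clamped on the side rail, at gauge offset x = 46 mm. Its axes are those of the gauge: the rod is at its mark when the paddle's middle has the same gauge y as this pin.
- mark (a joint): set position of the length mark along the gauge's +y, m: equals the value of joint pull at which the paddle is level with it (0.028 to 0.042). Clamped; not to be changed.
- driver: bystander: screwdriver 190 mm long lying on the bench near the gauge; its origin is under its middle
- clipcup: bystander: open steel cup, 72 mm across, 55 mm high, near the gauge; its origin is the centre of its underside
- tape: bystander: pocket tape measure, grey case 62 x 36 x 60 mm, near the gauge; its origin is the centre of its underside
- zigzag: bystander: zigzag seat spring of 5 mm steel wire, 220 x 53 mm, lying flat; its origin is its middle
- offcut: bystander: wood offcut 140 x 70 x 35 mm; its origin is the centre of its underside
- mallet: bystander: hammer 260 mm long lying on the bench, to the robot's right; its origin is under its middle
- spool: bystander: wooden spool 60 mm across, 50 mm high, upright; its origin is the centre of its underside

How it is judged (in metres and radians):
On the way, in this order (a step that is already met when the one before it is completed fails the run):
1. the knob is twisted to its stop with the rod still in (value of joint knob above 1.2 rad and value of joint pull below 0.01 m), for 0.1 s.
2. the knob is let go and has sprung back, the tell-tale is home, the rod still in (value of joint knob below 0.1 rad and contact force between the fingers and knob below 0.2 N and value of joint each of telltale, pull below 0.01 m), for 0.2 s.
3. the rod is drawn to its length mark in the gripper (y of pull_grip in the frame of mark_tip between -0.006 and 0.006 m and contact force between the fingers and pull above 2 N), for 0.3 s.
At the end, for the whole second after the job is handed in: The fingers hold the paddle (over 2 N), still, with its middle within 6 mm of the length mark along the pull direction, against the spring; the tell-tale stands within 8 mm of the mark (so the rod was not run past it); the knob is back at rest (under 0.1 rad) (all of step 3 and y of telltale_tip in the frame of mark_tip between -0.008 and 0.008 m and velocity of joint pull between -0.01 and 0.01 m/s and value of joint knob below 0.1 rad); the arm keeps its last pose, push and grip.
It fails at once if the length mark is shifted from its setting (over 4 mm) (distance of mark_tip from where it was at the start of the episode above 0.004 m).
It fails at once if a bystander is disturbed (moved over 30 mm) (distance of any of driver, clipcup, tape, zigzag, offcut, mallet, spool from where it was at the start of the episode above 0.03 m).
It also fails if it takes over 54 s, if anything falls off the work surface, if the arm or the gripper's body presses on something with over 40 N, if the wrist force passes 120 N, or if a joint passes its speed limit or range.

## Working session

There is one attempt and no reset: what is moved stays moved. The work goes in short steps, Python scripts to look and compute and a tool call to move; the robot and the scene stay as the last step left them, time stands still between calls to the robot, and variables do not carry over. Pictures are saved under pics/ and viewed, and the job is handed in when it is done.

Besides the shell and the picture viewer there is one more tool, called as name(argument=value, ...) on one line, values as JSON. apply_moves: Moves the arm, as the interface text tells. Its arguments: {"type":"object","properties":{"motion":{"type":"string"},"squeeze":{"type":"number"}},"required":["motion"]}

```bash
mkdir -p pics; ls; cat > h.py <<'E'
from rig import r, grab_frame, spotter
import numpy as np, cv2
def save(cam,name,crop=None,scale=1):
    f=grab_frame(cam); im=f["img"][:,:,::-1].copy()
    if crop: x0,y0,x1,y1=crop; im=im[y0:y1,x0:x1]
    if scale!=1: im=cv2.resize(im,None,fx=scale,fy=scale,interpolation=cv2.INTER_CUBIC)
    cv2.imwrite("pics/"+name,im); return f
def proj(f,X):
    c=np.array(f["R"])@np.array(X,float)+np.array(f["t"]).ravel()
    return np.array([f["fx"]*c[0]/c[2]+f["cx"],f["fy"]*c[1]/c[2]+f["cy"]])
def onplane(f,px,z):
    R=np.array(f["R"]);t=np.array(f["t"]).ravel()
    d=R.T@np.array([(px[0]-f["cx"])/f["fx"],(px[1]-f["cy"])/f["fy"],1]); o=-R.T@t
    return o+d*(z-o[2])/d[2]
E
python3 - <<'E'
from h import *
for c in ["scene","top"]:
    f=save(c,c+"0.png"); print(c,f["fx"],-np.array(f["R"]).T@np.array(f["t"]).ravel())
    for q in ["gauge","knob_grip","pull_grip","telltale_tip","mark_tip"]:
        print(q,[(np.round(d["point"],1),round(d["conf"],2)) for d in spotter.place_of(q,c)][:2])
print(r.sense())
E
```

```text
pics
scene 619.120133887706 [1305.73830691  127.64025413 1281.23017932]
gauge [(array([594.2, -62.9,   3.1]), 0.56)]
knob_grip [(array([ 613. , -139.1,   95.2]), 0.83)]
pull_grip [(array([567.7, -18.1,  93.6]), 0.81)]
telltale_tip [(array([691.6,  36.8,   1.5]), 0.72), (array([568. ,  56.3,  52.1]), 0.51)]
mark_tip [(array([596. , -63.6,   2.3]), 0.55), (array([591.3,  37.4,  49.4]), 0.53)]
top 614.9287530944371 [ 279.92981263  -44.83513599 1508.68008382]
gauge [(array([591.2, -58.4,  -1.4]), 0.63)]
knob_grip [(array([ 617.2, -144.6,   97.9]), 0.86)]
pull_grip [(array([570.6, -15.9,  91.8]), 0.69), (array([533. , 446.8,   0.9]), 0.68)]
telltale_tip [(array([563.8,  53.9,  54.7]), 0.45)]
mark_tip [(array([593.7,  33.9,  49.8]), 0.63)]
{'clock': 0.6, 'qpos': array([-1.20140010e+00,  3.52966846e-01,  1.63341570e+00, -1.21582009e-05,
        1.15524433e+00, -2.38357180e-03]), 'qvel': array([-0.00040522,  0.00093747,  0.00079399,  0.00080167, -0.00072659,
       -0.00058999]), 'joint_efforts': array([-3.30355775e-03, -6.04886127e+01, -3.42310703e+01, -1.22008096e-04,
        1.40829561e-03,  6.10852680e-06]), 'eef_pos': array([ 227.04905387, -582.28509643,  404.69496033]), 'tcp_rot': array([-3.14155840e+00,  1.10416829e-05,  3.71784702e-01]), 'contact_force': array([-0.49031154,  0.95612395,  0.53081295]), 'wrist_torque': array([-0.00934879,  0.06083046, -0.02509967]), 'opening': 0.9977562693695438}
```

View pics/scene0.png

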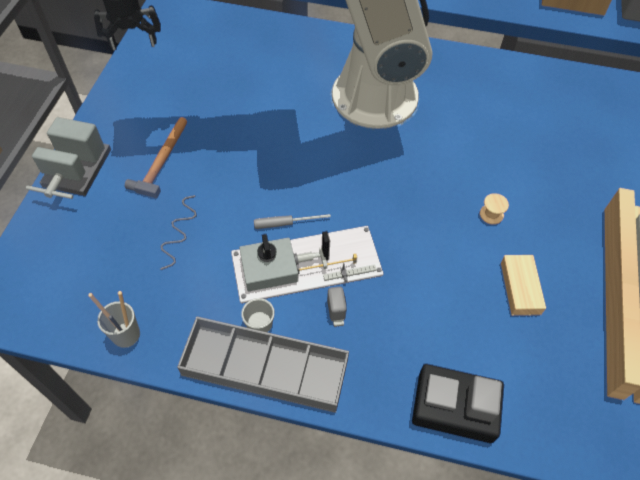

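View pics/top0.png

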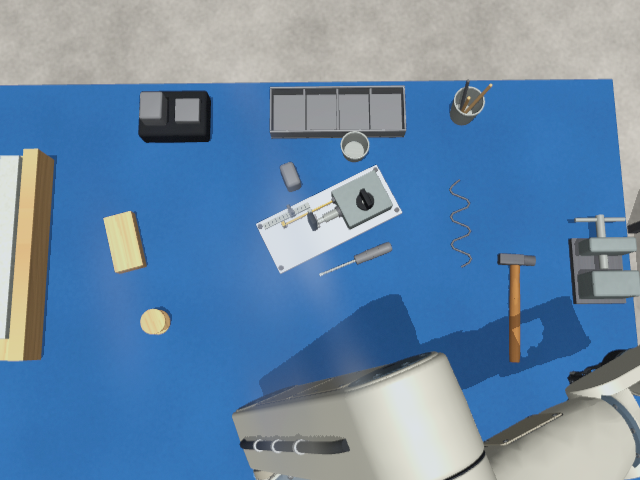

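```bash
python3 - <<'E'
from h import *
from scipy.optimize import least_squares
P={'k':[(613,-139.1,95.2),(617.2,-144.6,97.9)],'p':[(567.7,-18.1,93.6),(570.6,-15.9,91.8)],'m':[(591.3,37.4,49.4),(593.7,33.9,49.8)],'t':[(568,56.3,52.1),(563.8,53.9,54.7)],'g':[(594.2,-62.9,0),(591.2,-58.4,0)]}
def mod(v):
    x,y,a,m,t=v;c,s=np.cos(a),np.sin(a)
    L={'k':(-13,-80),'p':(0,55),'m':(46,55+m),'t':(30,55+t),'g':(0,0)}
    return {k:np.array([x+c*u-s*w,y+s*u+c*w]) for k,(u,w) in L.items()}
s=least_squares(lambda v:np.concatenate([mod(v)[k]-np.array(q[:2]) for k in P for q in P[k]]),[590,-60,.44,35,55])
print(s.x,np.round(s.fun,1)); M=mod(s.x); print(M)
Z={'k':112,'p':110,'m':52,'t':52,'g':10}
for c,crop in [("scene",(215,190,405,330)),("top",(240,150,420,290))]:
    f=grab_frame(c); im=f["img"][:,:,::-1].copy()
    S=4;im=im[crop[1]:crop[3],crop[0]:crop[2]];im=cv2.resize(im,None,fx=S,fy=S,interpolation=cv2.INTER_CUBIC)
    x,y,a=s.x[:3];cc,ss=np.cos(a),np.sin(a)
    pts=[(M[k],Z[k]) for k in M if k!='g']+[(np.array([x+cc*u-ss*w,y+ss*u+cc*w]),z) for u,w,z in [(-70,-170,10),(70,-170,10),(70,170,10),(-70,170,10),(-50,-140,55),(50,-140,55),(50,-20,55),(-50,-20,55)]]
    for p,z in pts:
        q=(proj(f,[*p,z])-crop[:2]+.5)*S
        cv2.drawMarker(im,tuple(int(v) for v in q),(0,0,255),cv2.MARKER_CROSS,14,1)
    cv2.imwrite(f"pics/z_{c}.png",im)
E
```

```text
[ 5.92077095e+02 -6.39712450e+01  4.63247406e-01  3.39327932e+01
  6.32192428e+01] [ 3.2 -2.2 -1.   3.3 -0.2  3.3 -3.1  1.1  2.2 -1.3 -0.2  2.2 -1.9 -1.1
  2.3  1.3 -2.1 -1.1  0.9 -5.6]
{'k': array([ 616.19566427, -141.34885552]), 'p': array([567.50003652, -14.76790973]), 'm': array([593.48885801,  36.14393183]), 't': array([566.08834627,  55.19407842]), 'g': array([592.07709493, -63.97124498])}
```

View pics/z_scene.png

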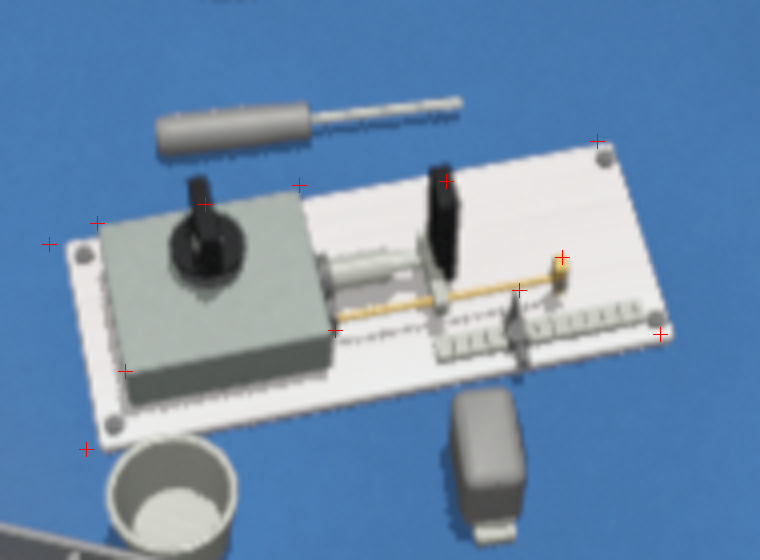

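View pics/z_top.png

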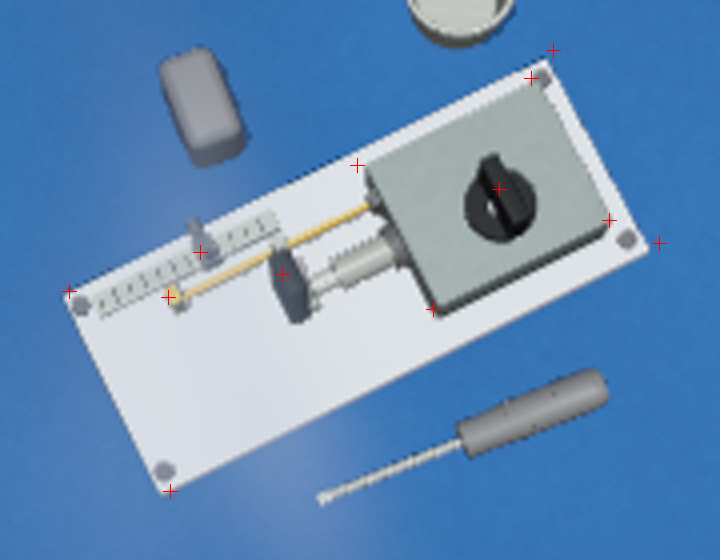

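```bash
cat > fit.py <<'E'
from h import *
from scipy.optimize import least_squares
crop={"scene":(215,190),"top":(240,150)}
pk={"scene":{'pl':[(67,241),(102,449),(672,335),(612,144)],'ho':[(99,226),(127,376),(333,335),(300,191)],'m':(516,293),'t':(561,258),'d':(207,248)},
"top":{'pl':[(650,247),(545,60),(65,298),(164,490)],'ho':[(607,228),(535,82),(367,168),(437,303)],'m':(190,220),'t':(174,288),'d':(500,206)}}
C=[(-1,-1),(1,-1),(1,1),(-1,1)]
fs={c:grab_frame(c) for c in crop}
def W(v,u,w,z):
    c,s=np.cos(v[2]),np.sin(v[2]); return [v[0]+c*u-s*w,v[1]+s*u+c*w,z]
def res(v):
    x,y,a,m,t,pu,pv,hu=v[:8];o=[]
    for i,c in enumerate(crop):
        k=pk[c]; L=[]
        for q,(a1,b1) in zip(k['pl'],C): L.append((q,(pu+70*a1,pv+170*b1,10)))
        for q,(a1,b1) in zip(k['ho'],C): L.append((q,(hu+50*a1,-80+60*b1,55)))
        L.append((k['m'],(46,55+m,52)));L.append((k['t'],(30,55+t,52)));L.append((k['d'],(-13,-80,72)))
        for q,p in L:
            o.append(proj(fs[c],W(v,*p))-(np.array(q)/4-.5+crop[c]))
    return np.concatenate(o)
if __name__=="__main__":
    s=least_squares(res,[592,-64,.463,34,63,0,0,0],loss='soft_l1'); v=s.x
    print(np.round(v,3));print(np.round(res(v).reshape(2,-1,2),1).tolist())
    for n,p in dict(knob=(-13,-80,97),pull=(0,55,92),mark=(46,55+v[3],52)).items(): print(n,np.round(W(v,*p),1))
E
python3 fit.py
```

```text
[ 5.94559e+02 -6.40440e+01  4.57000e-01  3.36980e+01  6.14040e+01
 -1.52600e+00  8.38900e+00 -6.95000e-01]
[[[-1.3, 0.1], [-1.1, -0.6], [0.0, 0.1], [-0.6, -0.7], [-0.8, -0.4], [-0.9, -0.7], [0.1, -0.5], [-0.3, -0.9], [0.6, 0.6], [-0.7, 1.2], [0.2, -0.8]], [[-0.4, 0.6], [-0.2, -1.1], [-1.5, -1.1], [-1.5, 1.0], [0.7, -2.2], [-0.4, -1.3], [-2.1, -1.3], [-0.9, 1.0], [2.7, 6.8], [-0.7, 0.7], [-1.2, -1.0]]]
knob [ 618.2 -141.6   97. ]
pull [570.3 -14.7  92. ]
mark [596.7  35.8  52. ]
```

```bash
cat > go.py <<'E'
import sys
from h import *
from scipy.spatial.transform import Rotation as Ro
def delta(target,yaw):
    s=r.sense(); R=Ro.from_euler('xyz',s['tcp_rot'])
    d=R.inv().apply(np.array(target)-s['eef_pos'])/1000
    dy=yaw-s['tcp_rot'][2]
    print('pos',np.round(s['eef_pos'],1),'rot',np.round(s['tcp_rot'],4),'F',np.round(s['contact_force'],1),'op',round(s['opening'],3),'t',s['clock'],'q',np.round(s['qpos'],2))
    print('shift',np.round(d,4),'twist',round(-dy/np.pi,4))
a=[float(x) for x in sys.argv[1:]]
delta(a[:3],a[3])
E
python3 go.py 618 -141.5 330 0.457
```

```text
pos [ 227.1 -582.3  404.7] rot [3.1416 0.     0.3718] F [-0.8  0.2  0.3] op 0.999 t 0.8 q [-1.2   0.35  1.63 -0.    1.16 -0.  ]
shift [ 0.5244 -0.2687  0.0747] twist -0.0271
```

apply_moves(motion="1 0.5244 -0.2687 0.0747 -0.0271;1 0.5244 -0.2687 0.0747 -0.0271;1 0.5244 -0.2687 0.0747 -0.0271;1 0.5244 -0.2687 0.0747 -0.0271;1 0.5244 -0.2687 0.0747 -0.0271;1 0.5244 -0.2687 0.0747 -0.0271;1 0.5244 -0.2687 0.0747 -0.0271;1 0.5244 -0.2687 0.0747 -0.0271;1 0.5244 -0.2687 0.0747 -0.0271;1 0.5244 -0.2687 0.0747 -0.0271;1 0.5244 -0.2687 0.0747 -0.0271;1 0.5244 -0.2687 0.0747 -0.0271;1 0.5244 -0.2687 0.0747 -0.0271;1 0.5244 -0.2687 0.0747 -0.0271;1 0.5244 -0.2687 0.0747 -0.0271;1 0.5244 -0.2687 0.0747 -0.0271;1 0.5244 -0.2687 0.0747 -0.0271;1 0.5244 -0.2687 0.0747 -0.0271", squeeze=30)

```text
clock: 2.3
eef_pos: [617.3, -142.3, 330.0]
tcp_rot: [-3.142, 0.001, 0.457]
contact_force: [0.2, -0.1, 0.3]
opening: 0.998
```

```bash
python3 go.py 618 -141.5 253 0.457; python3 -c "
from h import *
save('scene','s1.png',(175,140,415,320),3)
for q in ['mark_tip','knob_grip','pull_grip']: print(q,[(np.round(d['point'],1),round(d['conf'],2)) for d in spotter.place_of(q,'scene')][:2])"
```

```text
pos [ 617.3 -142.3  330. ] rot [-3.1415e+00  8.0000e-04  4.5650e-01] F [ 0.2 -0.1  0.3] op 0.998 t 2.3 q [-0.23  0.44  1.68 -0.    1.02  0.89]
shift [ 0.0011 -0.0004  0.077 ] twist -0.0001
mark_tip [(array([593.3,  38.9,  51.9]), 0.44)]
knob_grip [(array([ 612.5, -142. ,   94.4]), 0.56)]
pull_grip [(array([569.1, -17.3,  91.3]), 0.76), (array([593.7, -58.7,   4.5]), 0.5)]
```

View pics/s1.png

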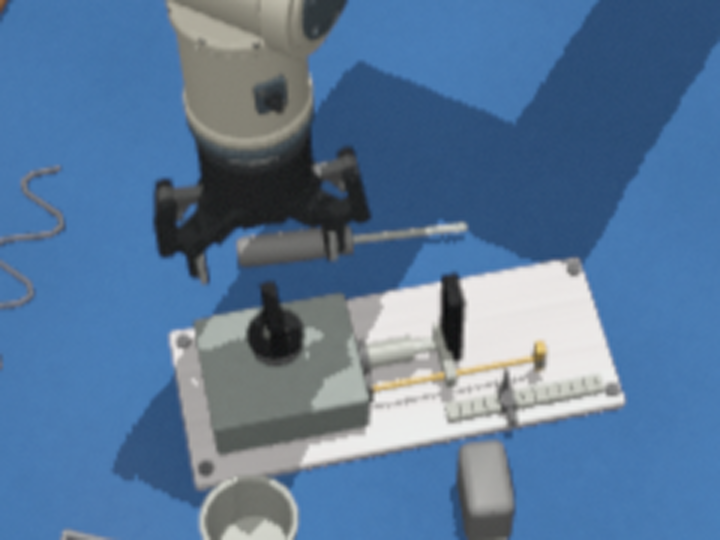

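apply_moves(motion="1 0 0 0.035 0;1 0 0 0.06 0;1 0 0 0.077 0;1 0 0 0.077 0;0 0 0 0.077 0;-1 0 0 0.077 0;-1 0 0 0.077 0;-1 0 0 0.077 0;-1 0 0 0.077 0;-1 0 0 0.077 0;-1 0 0 0.077 0;-1 0 0 0.077 0", squeeze=40)

```text
clock: 3.5
eef_pos: [618.2, -141.4, 253.8]
tcp_rot: [3.141, -0.001, 0.457]
contact_force: [-1.3, 0.5, 5.6]
opening: 0.131
```

```bash
python3 go.py 617 -141.5 253 -0.9; python3 -c "
from h import *
save('scene','s2.png',(175,140,415,320),3)"
```

```text
pos [ 618.2 -141.4  253.8] rot [ 3.1411e+00 -7.0000e-04  4.5700e-01] F [-1.3  0.5  5.6] op 0.131 t 3.5 q [-0.23  0.54  1.72  0.    0.88  0.89]
shift [-0.0011 -0.0005  0.0008] twist 0.432
```

View pics/s2.png

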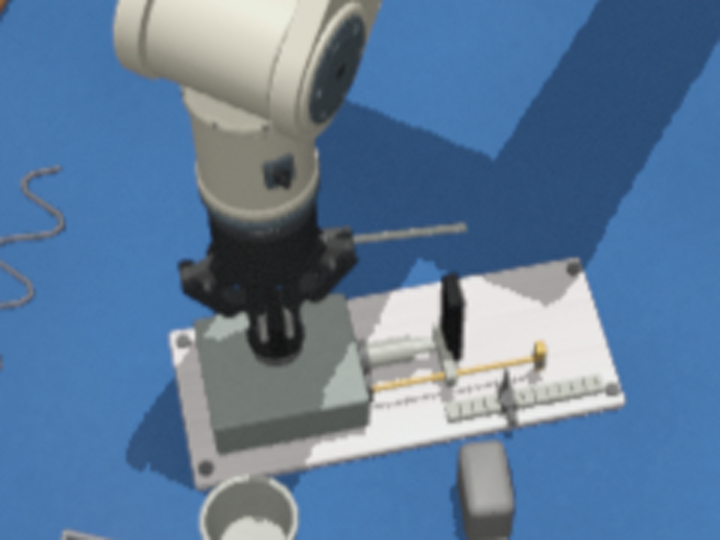

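apply_moves(motion="-1 0 0 -0.001 0.03;-1 0 0 -0.001 0.06;-1 0 0 -0.001 0.09;-1 0 0 -0.001 0.12;-1 0 0 -0.001 0.15;-1 0 0 -0.001 0.18;-1 0 0 -0.001 0.21;-1 0 0 -0.001 0.24;-1 0 0 -0.001 0.27;-1 0 0 -0.001 0.30;-1 0 0 -0.001 0.33;-1 0 0 -0.001 0.36;-1 0 0 -0.001 0.38;-1 0 0 -0.001 0.395;-1 0 0 -0.001 0.405;-1 0 0 -0.001 0.41;-1 0 0 -0.001 0.41;-1 0 0 -0.001 0.41")

```text
clock: 5.05
eef_pos: [618.0, -142.6, 253.9]
tcp_rot: [3.14, -0.002, -0.83]
contact_force: [0.5, -8.1, -1.2]
opening: 0.138
```

```bash
python3 go.py 617 -141.5 253 -0.9; python3 -c "
from h import *
print(r.sense()['wrist_torque'])
save('scene','s3.png',(175,140,415,320),3)"
```

```text
pos [ 618.  -142.6  253.9] rot [ 3.1401e+00 -1.9000e-03 -8.3030e-01] F [ 0.5 -8.1 -1.2] op 0.138 t 5.05 q [-0.23  0.54  1.72 -0.    0.88  2.17]
shift [-0.0015 -0.      0.0009] twist 0.0222
[-1.39965357  0.03457379  0.21294738]
```

View pics/s3.png

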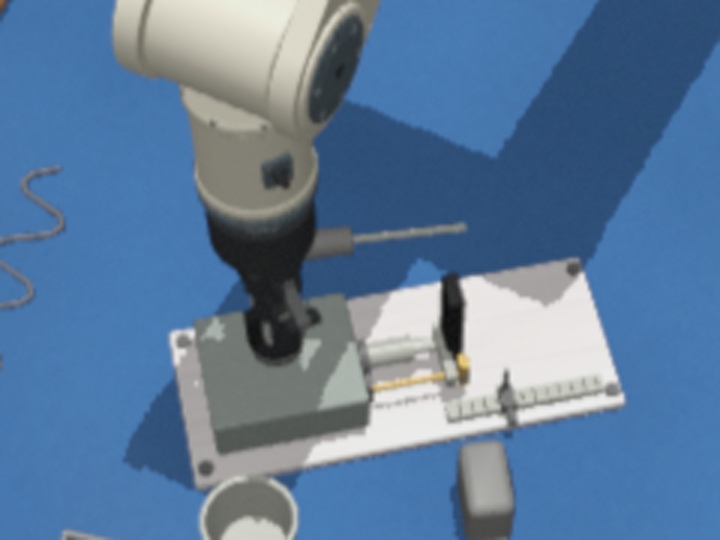

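apply_moves(motion="-1 0 0 0 0.01;-1 0 0 0 0.018;-1 0 0 0 0.018;-1 0 0 0 0.018;-1 0 0 0 0.018")

```text
clock: 5.52
eef_pos: [618.0, -142.6, 253.9]
tcp_rot: [3.14, -0.002, -0.885]
contact_force: [-0.3, -7.8, -2.1]
opening: 0.131
```

```bash
python3 go.py 618 -142 253 0.457; python3 -c "
from h import *
print(r.sense()['wrist_torque'])
save('scene','s4.png',(175,140,415,320),3)"
```

```text
pos [ 618.  -142.6  253.9] rot [ 3.1398e+00 -2.2000e-03 -8.8510e-01] F [-0.3 -7.8 -2.1] op 0.131 t 5.5167 q [-0.23  0.54  1.72 -0.    0.88  2.23]
shift [-0.0004 -0.0004  0.0009] twist -0.4272
[-1.35338516  0.0691831   0.97005294]
```

View pics/s4.png

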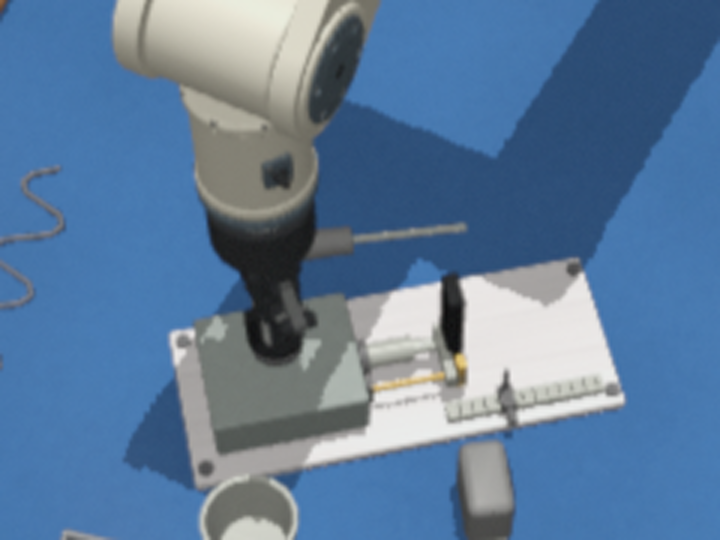

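apply_moves(motion="1 0 0 0 0;1 0 0 0 0;1 0 0 0 0;1 0 0 0 0;1 0 0 0 0;1 0 0 0 0;1 0 0 0 0;1 0 0 0 0;1 0 0 -0.03 0;1 0 0 -0.06 0;1 0 0 -0.08 0;1 0 0 -0.08 0;1 0 0 -0.08 0")

```text
clock: 6.65
eef_pos: [618.3, -141.5, 335.3]
tcp_rot: [-3.14, -0.002, -0.888]
contact_force: [0.1, -0.3, 0.4]
opening: 1.001
```

```bash
python3 go.py 570 -14.5 332 0.457; python3 -c "
from h import *
print(r.sense()['wrist_torque'])
save('scene','s5.png',(175,140,415,320),3)
for c in ['scene','top']:
  for q in ['mark_tip','knob_grip','pull_grip','telltale_tip']: print(q,[(np.round(d['point'],1),round(d['conf'],2)) for d in spotter.place_of(q,c)][:2])"
```

```text
pos [ 618.3 -141.5  335.3] rot [-3.140e+00 -2.000e-03 -8.876e-01] F [ 0.1 -0.3  0.4] op 1.001 t 6.65 q [-0.23  0.44  1.67  0.    1.03  2.23]
shift [-0.129  -0.0426  0.0031] twist -0.428
[ 0.02525467  0.04348702 -0.00287377]
mark_tip [(array([591.4,  35.1,  52.3]), 0.45)]
knob_grip [(array([ 614. , -141.3,   97.6]), 0.54)]
pull_grip [(array([567.4, -16. ,  91.6]), 0.72), (array([591.4,  37.3,  52.1]), 0.47)]
telltale_tip [(array([ 5.947e+02, -3.000e-01,  5.260e+01]), 0.65)]
mark_tip [(array([595.3,  34.9,  51.4]), 0.63), (array([532.8, 446.3,   3.1]), 0.51)]
knob_grip [(array([ 619.8, -145.3,   95.7]), 0.8)]
pull_grip [(array([573.4, -13.8,  94.3]), 0.61)]
telltale_tip []
```

View pics/s5.png

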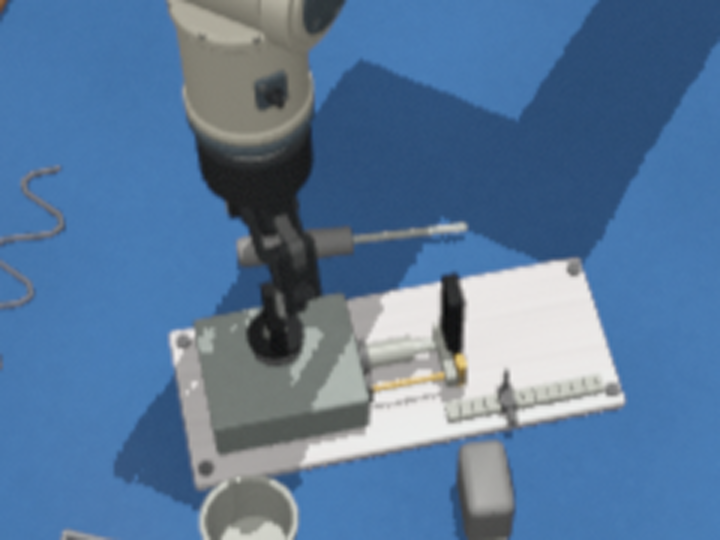

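apply_moves(motion="1 -0.02 -0.005 0 -0.035;1 -0.04 -0.01 0 -0.07;1 -0.06 -0.02 0 -0.105;1 -0.08 -0.025 0 -0.14;1 -0.10 -0.03 0 -0.175;1 -0.12 -0.04 0 -0.21;1 -0.129 -0.043 0 -0.245;1 -0.129 -0.043 0 -0.28;1 -0.129 -0.043 0 -0.315;1 -0.129 -0.043 0 -0.35;1 -0.129 -0.043 0 -0.385;1 -0.129 -0.043 0 -0.42;1 -0.129 -0.043 0 -0.428;1 -0.129 -0.043 0 -0.428;1 -0.129 -0.043 0 -0.428")

```text
clock: 8.35
eef_pos: [569.9, -14.2, 333.9]
tcp_rot: [-3.141, 0.0, 0.456]
contact_force: [-0.4, -0.9, -0.2]
opening: 1.003
```

```bash
python3 go.py 570.3 -15 247 0.457; python3 -c "
from h import *
save('scene','s6.png',(175,140,415,320),3)"
```

```text
pos [569.9 -14.2 333.9] rot [-3.1415e+00  1.0000e-04  4.5550e-01] F [-0.4 -0.9 -0.2] op 1.003 t 8.35 q [-0.03  0.35  1.82  0.    0.98  1.09]
shift [0.     0.0008 0.0869] twist -0.0005
```

View pics/s6.png

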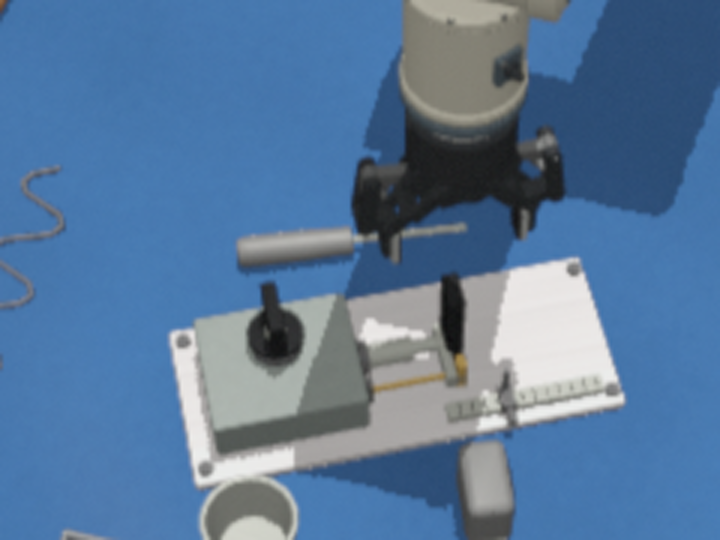

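apply_moves(motion="1 0 0.001 0.035 0;1 0 0.001 0.065 0;1 0 0.001 0.087 0;1 0 0.001 0.087 0;0 0 0.001 0.087 0;-1 0 0.001 0.087 0;-1 0 0.001 0.087 0;-1 0 0.001 0.087 0;-1 0 0.001 0.087 0;-1 0 0.001 0.087 0;-1 0 0.001 0.087 0;-1 0 0.001 0.087 0")

```text
clock: 9.4
eef_pos: [570.5, -14.7, 248.0]
tcp_rot: [-3.141, -0.001, 0.457]
contact_force: [-2.4, 3.6, 6.5]
opening: 0.158
```

```bash
python3 go.py 570.3 -15 247 0.457; python3 -c "
from h import *
save('scene','s7.png',(255,170,415,290),5)"
```

```text
pos [570.5 -14.7 248. ] rot [-3.1413e+00 -1.1000e-03  4.5660e-01] F [-2.4  3.6  6.5] op 0.158 t 9.4 q [-0.03  0.46  1.87  0.    0.8   1.08]
shift [-0.0003  0.0002  0.001 ] twist -0.0001
```

View pics/s7.png

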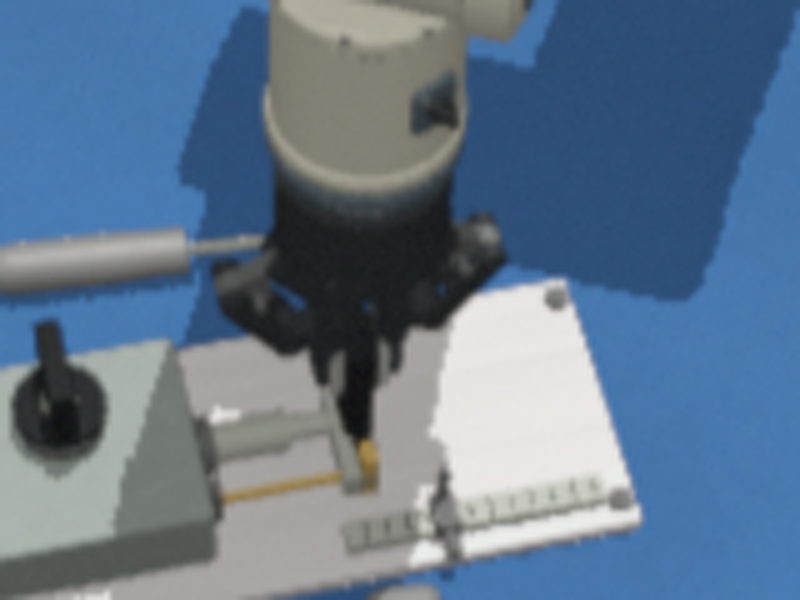

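apply_moves(motion="-1 0 -0.004 0 0;-1 0 -0.008 0 0;-1 0 -0.012 0 0;-1 0 -0.016 0 0;-1 0 -0.02 0 0;-1 0 -0.023 0 0;-1 0 -0.026 0 0;-1 0 -0.028 0 0;-1 0 -0.03 0 0;-1 0 -0.03 0 0;-1 0 -0.03 0 0;-1 0 -0.03 0 0", squeeze=50)

```text
clock: 10.45
eef_pos: [557.9, 10.9, 248.1]
tcp_rot: [3.139, -0.002, 0.457]
contact_force: [0.8, -8.1, 5.0]
opening: 0.156
```

```bash
python3 go.py 570.5 -14.7 247 0.457; python3 -c "
from h import *
f=save('scene','s8.png',(300,210,400,285),8)
f=save('top','t8.png',(260,170,360,245),8)
for c in ['scene','top']:
  for q in ['mark_tip','pull_grip','telltale_tip']:
    for d in spotter.place_of(q,c)[:2]:
      p=np.array(d['point']); v=p-[570.5,-14.7,0]; print(c,q,np.round(p,1),round(d['conf'],2),'gx',round(v[0]*.8974+v[1]*.4412,1),'gy',round(-v[0]*.4412+v[1]*.8974,1))"
```

```text
pos [557.9  10.9 248.1] rot [ 3.1389e+00 -1.6000e-03  4.5740e-01] F [ 0.8 -8.1  5. ] op 0.156 t 10.45 q [ 0.02  0.45  1.9  -0.    0.79  1.13]
shift [0.     0.0285 0.0012] twist 0.0001
scene mark_tip [592.1  37.8  52.2] 0.63 gx 42.5 gy 37.6
scene mark_tip [339.4 361.   -1.8] 0.32 gx -41.6 gy 439.1
scene pull_grip [554.6  10.7  93.2] 0.51 gx -3.1 gy 29.8
scene telltale_tip [586.1  21.6  52.6] 0.44 gx 30.0 gy 25.7
```

View pics/s8.png

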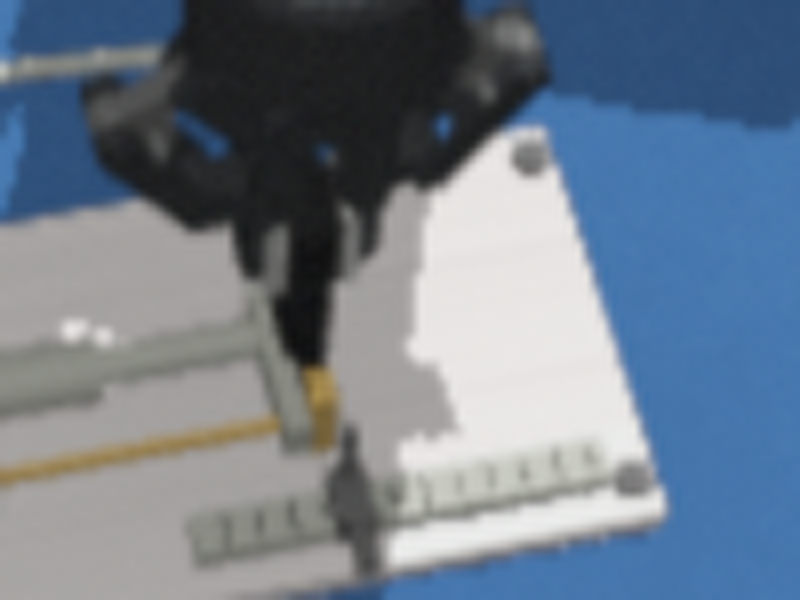

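View pics/t8.png

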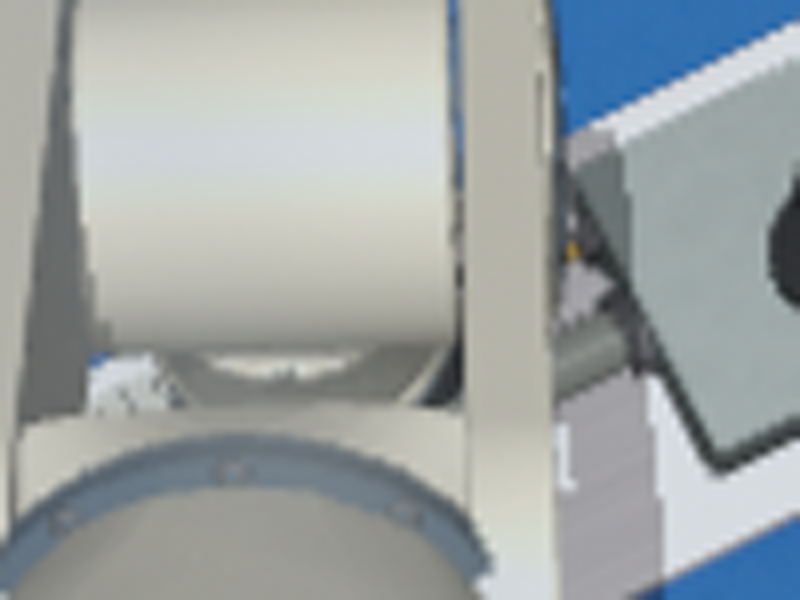

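```bash
python3 -c "
from h import *
f=grab_frame('scene')
for n,q in dict(tt=(319,374),mark=(349,431)).items():
  p=onplane(f,np.array(q)/8-.5+[300,210],52); v=p-[570.5,-14.7,0]; print(n,np.round(p,1),'gx',round(v[0]*.8974+v[1]*.4412,1),'gy',round(-v[0]*.4412+v[1]*.8974,1))
"
```

```text
tt [580.9  21.4  52. ] gx 25.3 gy 27.8
mark [597.4  33.8  52. ] gx 45.5 gy 31.7
```

```bash
python3 -c "
from h import *
im=cv2.imread('pics/top0.png')[190:240,270:340]; cv2.imwrite('pics/tz.png',cv2.resize(im,None,fx=11,fy=11,interpolation=cv2.INTER_NEAREST))
f=grab_frame('top')
for g in (28,32,36,40):
  for z in (52,22): 
    gx=46; p=[570.5+.8974*gx-.4412*g,-14.7+.4412*gx+.8974*g,z]; print(g,z,np.round((proj(f,p)+.5-[270,190])*11))
f=grab_frame('scene')
for g in (28,32,36,40):
  for z in (52,22): 
    gx=46; p=[570.5+.8974*gx-.4412*g,-14.7+.4412*gx+.8974*g,z]; print(g,z,np.round((proj(f,p)+.5-[300,210])*8))
"
```

```text
28 52 [245. 228.]
28 22 [252. 256.]
32 52 [229. 236.]
32 22 [236. 264.]
36 52 [213. 244.]
36 22 [220. 272.]
40 52 [196. 252.]
40 22 [204. 280.]
28 52 [337. 435.]
28 22 [332. 486.]
32 52 [351. 432.]
32 22 [346. 484.]
36 52 [364. 430.]
36 22 [359. 481.]
40 52 [378. 427.]
40 22 [372. 479.]
```

View pics/tz.png

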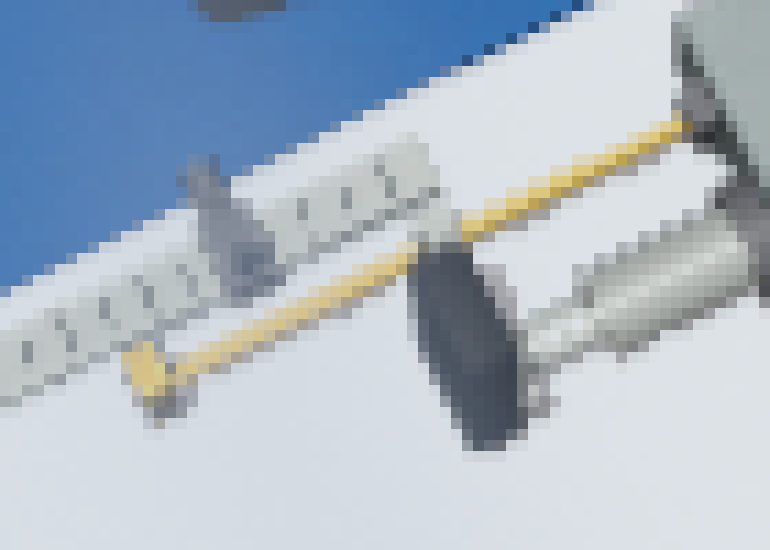

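apply_moves(motion="-1 0 -0.001 0 0;-1 0 -0.002 0 0;-1 0 -0.003 0 0;-1 0 -0.004 0 0;-1 0 -0.0045 0 0;-1 0 -0.0045 0 0;-1 0 -0.0045 0 0;-1 0 -0.0045 0 0;-1 0 -0.0045 0 0;-1 0 -0.0045 0 0")

```text
clock: 11.83
eef_pos: [556.0, 14.8, 248.1]
tcp_rot: [3.139, -0.002, 0.457]
contact_force: [1.9, -9.1, 3.9]
opening: 0.159
```

```bash
python3 go.py 570.5 -14.7 247 0.457; python3 -c "
from h import *
f=save('scene','s9.png',(310,235,370,280),12)
for c in ['scene']:
  for q in ['mark_tip','pull_grip','telltale_tip','knob_grip']:
    for d in spotter.place_of(q,c)[:1]:
      p=np.array(d['point']); v=p-[570.5,-14.7,0]; print(c,q,np.round(p,1),round(d['conf'],2),'gx',round(v[0]*.8974+v[1]*.4412,1),'gy',round(-v[0]*.4412+v[1]*.8974,1))
for gx in (30,46):
 for g in (32,33,34,36):
  p=[570.5+.8974*gx-.4412*g,-14.7+.4412*gx+.8974*g,52]; print(gx,g,np.round((proj(f,p)+.5-[310,235])*12))"
```

```text
pos [556.   14.8 248.1] rot [ 3.1387e+00 -1.7000e-03  4.5740e-01] F [ 1.9 -9.1  3.9] op 0.159 t 11.8333 q [ 0.02  0.45  1.9  -0.    0.79  1.14]
shift [0.     0.0329 0.0012] twist 0.0001
scene mark_tip [593.4  36.4  51.7] 0.51 gx 43.1 gy 35.8
scene pull_grip [555.6  12.4  88.7] 0.83 gx -1.4 gy 30.9
scene telltale_tip [580.3  27.   49.5] 0.41 gx 27.2 gy 33.1
scene knob_grip [555.2  17.5  89.2] 0.6 gx 0.5 gy 35.6
30 32 [386. 278.]
30 33 [391. 277.]
30 34 [396. 276.]
30 36 [406. 274.]
46 32 [406. 348.]
46 33 [411. 347.]
46 34 [416. 346.]
46 36 [426. 344.]
```

View pics/s9.png

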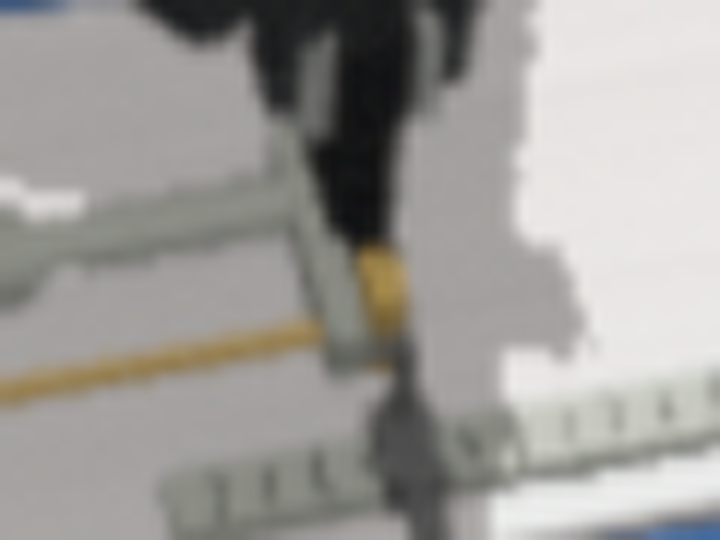

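```bash
python3 -c "
from h import *
s=r.sense();print(s['eef_pos'],s['qvel'],s['contact_force'],s['opening'],s['clock'])
print(r.sign_off())"
```

```text
[555.97437289  14.81301461 248.06366007] [-0.00022238  0.00090945  0.00054149  0.00145967  0.00237419 -0.00072379] [ 1.25296261 -9.38575538  4.44801597] 0.15775934490092175 12.0833
the job is handed in; nothing more can be done
None
```

I zeroed the gauge, drew the rod out to the length mark and handed the job in at about 12 s, still gripping the paddle; sign-off gave no verdict.

- **Knob:** I turned it about 1.34 rad clockwise. The wrist torque jumped to about 1 N m, so it was against its stop, and the picture showed the tell-tale home. I then opened the jaws, and a later picture showed the knob back at rest with the rod still in.
- **Rod:** I drew the paddle out 32.9 mm by the arm's own measurement. It was still, with about 9 N of spring pull and the jaws stopped on the paddle.

**Last checks:** these did not fully agree on where the mark is.
- My pixel reading of the last scene picture puts the mark at about 31.5 mm and the tell-tale at about 32.6 mm.
- The trained network put the mark at 33–38 mm over several looks (35.8 mm on the last).
- I settled on 33 mm, so the paddle should be about 1.5 mm past the mark by the picture or about 3 mm short by the network's last reading. Both are within 6 mm, though two earlier network readings of about 38 mm would leave it about 5 mm short.
- The arm hid the mark from the top camera in the final pose, so I could not check it from there.
- The network's final knob reading was wrong: it landed on the paddle. I relied on the earlier pictures for the knob being at rest.

I saw no contact with the other things on the bench, but did not measure them again at the end.

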